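# Unload a cured glue joint

### The arm

A 6-joint arm with a two-finger parallel gripper is mounted at the origin on a cart in front of the work surface, level with it; the furniture and walls round the work are solid. World frame = base frame: x ahead of the robot, y to its left, z up, the work surface at z = 0. Lengths are in mm, angles in rad, forces in N, time in s.
With the tool pointing down it reaches from about 350 to 875 mm from the base axis. Payload 4.2 kg.
Tool frame: the origin (TCP) lies on the mounting face of the last link; the fingertips stand 173 mm ahead of it and the grasp point (between the pads) lies grip_point_offset ahead of it (grip_point_offset is the distance from the TCP to the grasp point, in mm); z points along the fingers, y is the line along which they close (so a half turn about z gives the same grasp; the last joint's range is limited). The gripper opens to 85 mm and grips with 20 to 120 N. Pads are 22 mm wide; open, the fingers measure 114 mm over their backs; the gripper's body (76 mm by 85 mm) begins 54 mm behind the grasp point. The pads swing forward as they close: fully open they stand 13 mm farther back than shut.
Start: joints at [-0.842, 0.385, 0.008, 0, -1.194, -0.259], TCP at [282.954, -557.259, 404.712] pointing down, gripper open.
Joint ranges: [-3.14, 3.14], [-1.21, 2.06], [-1.07, 1.41], [-3.16, 2.05], [-2.99, -0.16], [-3.1, 3.1]. Speed limits (rad/s): [2.79, 2.79, 3.14, 3.14, 3.14, 3.14].

### API

Orientations are given as a unit quaternion [x, y, z, w].
In Python, from bench import read_state, get_image, job_done, recognise, place_of, grip_point_offset gives the robot as it stands. The module is installed in compiled form; this text tells all that it offers.
- The arm moves only by the tool carry_out, never from a script. Its arguments are lists of equal length, an entry for each row: "slide": the shift along the tool's x, y, z in m, a list of three; "roll": the turn about the tool's z in degrees; "claw": the finger opening in m, from 0 to 0.0854. A call has 1 to 8 rows; each row is the pose to reach, as a shift and turn from the pose commanded when the call began, along the tool's axes at that moment; what a row does not reach only later rows make up. A row lasts 1/8 s, in which the tool goes at most 62.5 mm and 10.7 degrees, less where a joint would pass 70% of its speed; a pose out of reach is approached as far as the arm can. A call with a gripper value outside its range is refused whole. The fingers move at their own pace and stop on an object; the grip force is fixed at half the most. Time passes only in rows, so rows that repeat a pose let the fingers close. It gives the time, the measured TCP pose, the force, the opening and the grip force at its end, in the units of the state.
- read_state(): the state, without advancing time (a new reading comes with each control period).
- get_image(name): name is "scene" or "top"; returns a dict with "img" (420x560x3 uint8, red, green, blue), "z_map" (420x560 float32, mm along the optical axis (not along the pixel's ray), 0 where there is no reading), "mtx" (3x3 intrinsics, pixels), "k1" (the pictures are not rectified: a ray, as slopes to the right and down, at radius r is drawn at 1 + k1 r^2 times it, then the intrinsics apply), "world_from_camera" (4x4, takes a point from camera to world coordinates). Camera axes: x right, y up, looking along -z (the intrinsics and any distortion apply to the point x, -y, -z); pixel columns grow to the right and rows downward; lengths in mm; the calibration is good to about 2 mm. A picture is of the moment at which its call begins.
- job_done(): hands the job in; it is judged then, once.
Trained networks look in a picture, given as the dict that the camera call returned (one of the last four; its "shot" number tells which), for a name from the list of things; names that differ only in an ending like _2 or _b are one class to them, and where a whole thing is asked for, a point or a joint stands for the part that bears it (a point fixed in the world has none). Each returns a list of dicts, best first, with "conf" (0 to 1); they miss things now and then, are a little off and sometimes report something else, mostly with a low value. They report only what shows in the picture. A call takes as long as a camera call. They do not tell look-alikes from the thing itself.
- recognise(picture, thing): "at" ([column, row] in pixels, amid what is visible of it).
- place_of(picture, thing): "at" ([column, row] in pixels: a listed point, or the origin of a listed thing).
The state is a dict: "clock": time; "joints": joint angles; "joint_vel": joint speeds; "joint_efforts": joint torques, N m; "position": TCP position; "ee_rot": TCP orientation; "contact_force": force on the tool from outside, world axes, zero at the start; "wrist_torque": the same for the moment, N m; "gripper_width": finger opening in mm; "grasp_force": force on a finger pad.
Only numpy, scipy, OpenCV 4.12 (cv2) and the standard library are available. Lean on these libraries where they do the work, as an engineer would, in place of code of your own. Each camera call takes 0.05 s, during which the arm holds its last target. There are 200 camera calls.

### The job

The glued wooden joint has cured under its stack of weights. Take the stack apart and set each steel weight down gently, upright, in the recess of the open round case of its own size; only when all three weights are put away, lay the joint flat, right way up, on the empty bed of the specimen stand, along the bed between its pins (either end forward). On the way, do not topple a weight or put one down on the bench.

Things in the scene. Friction and masses are not known exactly. Their poses are not given: they have to be found in the camera images.
- weight_large_mid (a point): The large steel check weight: a plain round steel disc, 60 mm in diameter, 24 mm high plus a 13 mm wide, 3 mm high boss in the middle of its top, about 500 g. This point is its centre, half-way up the 24 mm; z points up its axis. Flat underneath; stands lowest, on the overlap of the glued joint, and carries the medium weight.
- weight_medium_mid (a point): The medium steel check weight: a plain round steel disc, 42 mm in diameter, 24 mm high plus a 13 mm wide, 3 mm high boss in the middle of its top, about 200 g. This point is its centre, half-way up the 24 mm; z points up its axis. A shallow socket in its underside sits over the boss of the large weight with 2 mm play; the small weight stands on it in the same way. Lift it straight up.
- weight_small_mid (a point): The small steel check weight: a plain round steel disc, 28 mm in diameter, 24 mm high, about 100 g. This point is its centre, half-way up the 24 mm; z points up its axis. Stands on top of the medium weight, a shallow socket in its underside over that weight's boss with 2 mm play. Lift it straight up. No boss; a little brass plug shows in its top.
- case_large_floor (a point): The largest of three open black round cases (fixed), for the large weight: outside 86 mm in diameter, 16 mm high, with a round recess 70 mm wide, 6 mm deep and a grey felt floor 10 mm above the bench. This point is the centre of that floor; z up. A weight standing in it has its centre 12 mm above this point. The cases change places from start to start.
- case_medium_floor (a point): The middle-sized of three open black round cases (fixed), for the medium weight: outside 68 mm in diameter, 16 mm high, with a round recess 52 mm wide, 6 mm deep and a grey felt floor 10 mm above the bench. This point is the centre of that floor; z up. A weight standing in it has its centre 12 mm above this point. The cases change places from start to start.
- case_small_floor (a point): The smallest of three open black round cases (fixed), for the small weight: outside 54 mm in diameter, 16 mm high, with a round recess 38 mm wide, 6 mm deep and a grey felt floor 10 mm above the bench. This point is the centre of that floor; z up. A weight standing in it has its centre 12 mm above this point. The cases change places from start to start.
- glued_joint_mid (a point): Glued wooden lap joint, loose, under the stack on the press bed: two wooden strips 72 x 30 x 5 mm (pale below, darker above) glued with 34 mm overlap. 110 mm long (x axis), 30 wide (y), 10 thick at the mid overlap, 5 at the ends (the +x end 5 mm higher). About 50 g. This point is the centre of the overlap, 5 mm above the underside; z up. (A like joint is fixed on the stand: leave it.)
- press_bed_top (a point): Press bed, fixed: aluminium base 122 x 66 x 8 mm with a raised bed along x, 26 mm wide (the joint overhangs it by 2 mm on each side), top 20 mm above the bench. The joint lies along it between four 6 mm guide pins, 47 mm before and behind its middle and 23.5 mm to either side, tops 27 mm above the bench. This point is the middle of the bed's top; z up.
- stand_free_bed (a point): Free bed of the specimen stand, fixed: grey base 122 x 124 x 8 mm with two parallel aluminium beds 60 mm apart, each 26 wide, 112 long, top 20 mm above the bench, with four guide pins as on the press bed. One carries a finished joint. This point is the middle of the empty bed's top; x along it, y towards the occupied bed, z up. A joint lying here has its centre 5 mm above this point.
Things that resemble listed ones, but are neither listed nor needed, are in the scene too. What is shaped like the part that bears weight_medium_mid but blue is not meant.

How it is judged:
By the outcome, as a careful person would: the job done as asked, in the order asked, and still so for the second after the job is handed in, with the robot touching nothing.
It also fails if it takes over 128 s, if anything falls off the work surface, if the arm or the gripper's body presses on something with over 40 N, if the wrist force passes 120 N, or if a joint passes its speed limit or range.

## Working session

There is one attempt and no reset: what is moved stays moved. The work goes in short steps, Python scripts to look and compute and a tool call to move; the robot and the scene stay as the last step left them, time stands still between calls to the robot, and variables do not carry over. Pictures are saved under pics/ and viewed, at most 14 in all, crops included, and the job is handed in when it is done.

Besides the shell and the picture viewer there is one more tool, called after "Call:" in YAML: its name, and indented under it one key for each argument. carry_out: Moves the arm, as the interface text tells. Its arguments: {"type":"object","properties":{"slide":{"type":"array"},"roll":{"type":"array"},"claw":{"type":"array"}},"required":["slide","roll","claw"]}

```bash
mkdir -p pics
cat > h.py <<'E'
import numpy as np, cv2
from bench import *
NAMES="weight_large_mid weight_medium_mid weight_small_mid case_large_floor case_medium_floor case_small_floor glued_joint_mid press_bed_top stand_free_bed".split()
def ray(p,uv):
    K=np.array(p["mtx"],float);k=p["k1"]
    d=np.array([(uv[0]-K[0,2])/K[0,0],(uv[1]-K[1,2])/K[1,1]]);s=d.copy()
    for _ in range(20): s=d/(1+k*(s@s))
    return np.array([s[0],-s[1],-1.0])
def at_depth(p,uv,z=None):
    if z is None:
        c,r=int(round(uv[0])),int(round(uv[1]));w=p["z_map"][max(r-1,0):r+2,max(c-1,0):c+2];w=w[w>0]
        if not len(w): return None
        z=np.median(w)
    T=np.array(p["world_from_camera"]);return (T@np.r_[ray(p,uv)*z,1])[:3]
def at_height(p,uv,h):
    T=np.array(p["world_from_camera"]);d=T[:3,:3]@ray(p,uv);o=T[:3,3];return o+d*(h-o[2])/d[2]
def tri(p,a,q,b):
    Ts=[np.array(x["world_from_camera"]) for x in(p,q)]
    A=np.zeros((3,3));B=np.zeros(3)
    for T,x,u in zip(Ts,(p,q),(a,b)):
        d=T[:3,:3]@ray(x,u);d/=np.linalg.norm(d);M=np.eye(3)-np.outer(d,d);A+=M;B+=M@T[:3,3]
    return np.linalg.solve(A,B)
def save(p,n,crop=None,s=1):
    im=p["img"][:,:,::-1]
    if crop: c0,r0,c1,r1=crop; im=im[r0:r1,c0:c1]
    cv2.imwrite("pics/"+n,cv2.resize(im,None,fx=s,fy=s,interpolation=cv2.INTER_CUBIC))
E
python3 - <<'E'
from h import *
print(grip_point_offset); s=read_state(); print(s)
np.set_printoptions(precision=1,suppress=True)
P={n:get_image(n) for n in("scene","top")}
for n,p in P.items():
    save(p,n+"0.png"); print(n,np.array(p["world_from_camera"]),p["k1"],p["mtx"])
    for t in NAMES:
        for d in place_of(p,t)[:4]: print(t,np.array(d["at"]),round(d["conf"],2),at_depth(p,d["at"]))
E
```

```text
154.70000000000002
{'clock': 0.0, 'joints': array([-8.42412151e-01,  3.85606970e-01,  6.62512131e-03, -5.34508766e-04,
       -1.19401194e+00, -2.58597730e-01]), 'joint_vel': array([-7.86485036e-04,  2.75081895e-05,  2.95096149e-05, -3.22814592e-04,
        9.45720463e-04, -5.90190506e-04]), 'joint_efforts': array([ 4.17327033e-05, -3.92293775e+01,  1.88397807e+01,  4.18609321e+00,
       -4.60784388e-03,  5.30092706e-06]), 'position': array([ 282.88077999, -557.0946741 ,  403.58517682]), 'ee_rot': array([-2.32643096e-01,  9.72561525e-01,  1.08530224e-03, -3.01710935e-04]), 'contact_force': array([-0.6591003 ,  0.50977725, -0.45419028]), 'wrist_torque': array([-0.02133126, -0.00233021, -0.02979802]), 'grasp_force': 0.0, 'gripper_width': 85.54250186220916}
scene [[ -0.7   0.4  -0.7 -11.5]
 [ -0.8  -0.3   0.6 723.4]
 [ -0.    0.9   0.5 499.2]
 [  0.    0.    0.    1. ]] -0.12112410645827036 [[417.    0.  272.9]
 [  0.  417.  210.4]
 [  0.    0.    1. ]]
weight_large_mid [225.3 256. ] 0.66 [499.6 391.4  54. ]
weight_large_mid [224.3 242.9] 0.53 [504.8 388.1  78.3]
weight_medium_mid [208
[... 638 characters left out ...]
 0.  399.4 203. ]
 [  0.    0.    1. ]]
weight_large_mid [305.5 216.7] 0.56 [550.1 173.6  10.9]
weight_large_mid [215.1 227.7] 0.51 [512.6 366.7  88.9]
weight_medium_mid [171.9 260.8] 0.81 [443.2 471.5  27.5]
weight_small_mid [210.6 225.9] 0.61 [514.7 373.4 103.5]
case_large_floor [305.  215.4] 0.68 [553.  174.8  12. ]
case_medium_floor [279.7 174.2] 0.64 [650.2 235.6  10.6]
case_small_floor [300.9 264.6] 0.9 [440.2 182.8  11.7]
glued_joint_mid [212.2 226.8] 0.51 [512.8 369.9 104.1]
press_bed_top [215.6 229.6] 0.92 [509.7 367.4  78.8]
press_bed_top [212.8 230. ] 0.54 [507.4 370.6  92.3]
press_bed_top [394.8 239.5] 0.26 [499.9 -29.2  22.2]
stand_free_bed [394.5 238.3] 0.76 [502.7 -28.8  21.3]
```

View pics/scene0.png

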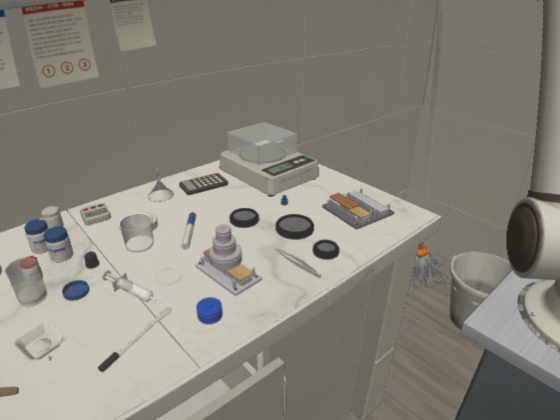

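View pics/top0.png

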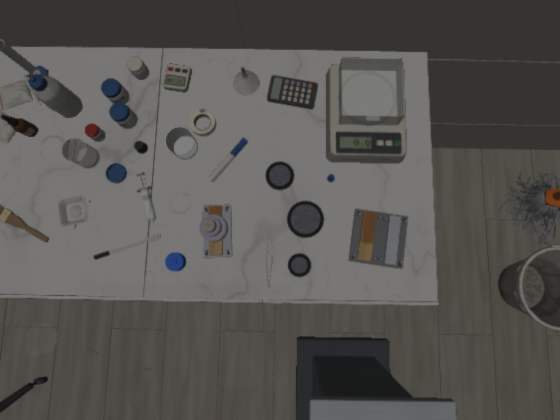

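Stack: scene (225,248), top (212,228). Cases in the top view: medium (280,175), large (305,219), small (300,265). The stand is at (378,238), with its empty bed at (395,238).

Things that could be confused with the targets:
- Medium weight: grey one in the stack (212,228) versus the blue one at top (175,262) / scene (208,308). I choose the grey one.
- Cases: blue lid (116,173) and funnel, which I ignore.
- Bed: stand's occupied side (368,238) versus the empty side (395,238).

```bash
cat >> h.py <<'E'
def cloud(p):
    K=np.array(p["mtx"],float);z=p["z_map"].astype(float);H,W=z.shape
    u,v=np.meshgrid(np.arange(W),np.arange(H));d=np.stack([(u-K[0,2])/K[0,0],(v-K[1,2])/K[1,1]],-1);s=d.copy()
    for _ in range(20): s=d/(1+p["k1"]*(s**2).sum(-1,keepdims=True))
    P=np.stack([s[...,0]*z,-s[...,1]*z,-z],-1);T=np.array(p["world_from_camera"])
    P=P@T[:3,:3].T+T[:3,3];P[z<=0]=np.nan;return P
def near(C,xy,r,z0,z1):
    return (np.hypot(C[...,0]-xy[0],C[...,1]-xy[1])<r)&(C[...,2]>z0)&(C[...,2]<z1)
from scipy.optimize import least_squares
def circ(P,r):
    return least_squares(lambda c:np.hypot(P[:,0]-c[0],P[:,1]-c[1])-r,P[:,:2].mean(0),loss="soft_l1").x
E
python3 - <<'E'
from h import *
np.set_printoptions(precision=1,suppress=True)
P={n:get_image(n) for n in("scene","top")}
for n,p in P.items():
    C=cloud(p);print(n)
    b=near(C,(545,80),25,-20,20);print("bench z",np.median(C[b][:,2]))
    for z0,z1 in((98,107),(88,97),(74,82),(64,72),(50,58),(38,47)):
        m=near(C,(508,375),50,z0,z1);Q=C[m];print(z0,z1,len(Q),Q.mean(0),np.ptp(Q,0)[:2])
        for r in (14,21,30):
            print("   r",r,circ(Q,r),end="")
        print()
    for nm,xy,R in(("L",(545,180),39),("M",(643,235),30),("S",(441,182),23)):
        Q=C[near(C,xy,R+14,12.5,22)];F=C[near(C,xy,R-10,5,14)]
        c=circ(Q,R);print(nm,len(Q),c,"rim z",np.median(Q[:,2]),"floor z",np.median(F[:,2]),F.mean(0))
    for nm,xy in(("press",(505,380)),("stand",(500,0))):
        Q=C[near(C,xy,110,5,45)];r=cv2.minAreaRect(Q[:,:2].astype(np.float32));print(nm,len(Q),r)
t,s=P["top"],P["scene"]
a=t["img"][160:300,165:415];b=s["img"][170:300,180:400]
A=cv2.resize(a,(750,420),interpolation=3);cv2.imwrite("pics/top1.png",A[:,:,::-1]);cv2.imwrite("pics/sc1.png",cv2.resize(b,(770,455),interpolation=3)[:,:,::-1])
E
```

```text
scene
bench z -0.7996538034621494
98 107 116 [515.2 382.8 101. ] [28.4 26.6]
   r 14 [518.8 380.6]   r 21 [530.8 393.6]   r 30 [537.7 400.7]
88 97 65 [508.1 386.9  92.6] [19.8 23.9]
   r 14 [517.8 381.2]   r 21 [524.8 377.6]   r 30 [482.3 402.7]
74 82 148 [509.6 386.2  77.3] [37.6 40.2]
   r 14 [515.2 382.4]   r 21 [521.9 378.1]   r 30 [531. 372.]
64 72 85 [504.5 389.9  68.1] [31.2 33.4]
   r 14 [511.9 385. ]   r 21 [518.4 380.3]   r 30 [526.7 374.7]
50 58 255 [505.4 387.3  53.2] [55.8 57.4]
   r 14 [507.8 386.1]   r 21 [513.6 382.9]   r 30 [522.8 377.7]
38 47 130 [497.6 393.2  42.9] [40.1 49.9]
   r 14 [502.8 389.6]   r 21 [509.2 385.6]   r 30 [518. 380.]
L 177 [544.7 177.2] rim z 14.667803605615973 floor z 9.46090613868654 [545.7 178.5   9.5]
M 127 [647.3 238.9] rim z 14.833615143120312 floor z 9.538441414059832 [645.6 234.1   9.6]
S 123 [439.  189.6] rim z 14.502424232935311 floor z 9.412194443257448 [441.1 181.1   9.5]
press 1444 ((503.74456787109375, 417.6575012207031), (129.56324768066406, 141.62918090820312), 15.828523635864258)
stand 1491 ((502.34906005859375, 7.26025390625),
[... 525 characters left out ...]
[512.2 372.9  54.9] [58.1 59.9]
   r 14 [511.5 371.7]   r 21 [514.9 376.5]   r 30 [518.6 381.8]
38 47 19 [505.2 357.4  42.1] [43.4 39.7]
   r 14 [509.5 362.3]   r 21 [512.2 369.5]   r 30 [516.5 379. ]
L 424 [544.5 174.2] rim z 14.762377813915748 floor z 11.178322222909628 [544.9 179.9  11.1]
M 262 [646.2 235.9] rim z 15.382397990218863 floor z 11.123411734089586 [643.2 234.9  11.1]
S 201 [439.1 187.5] rim z 15.36901006299638 floor z 11.14130844974477 [441.2 182.3  11. ]
press 1162 ((509.77783203125, 381.86651611328125), (185.9996795654297, 208.51614379882812), 72.9959487915039)
stand 2813 ((496.4814147949219, -3.4998931884765625), (189.59609985351562, 175.71885681152344), 42.793975830078125)
```

View pics/top1.png

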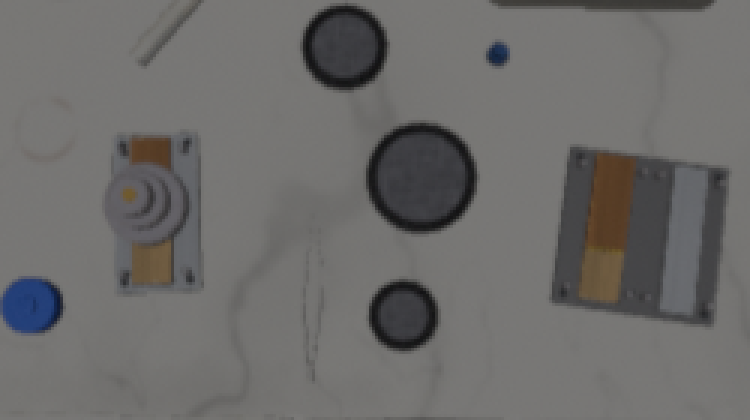

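View pics/sc1.png

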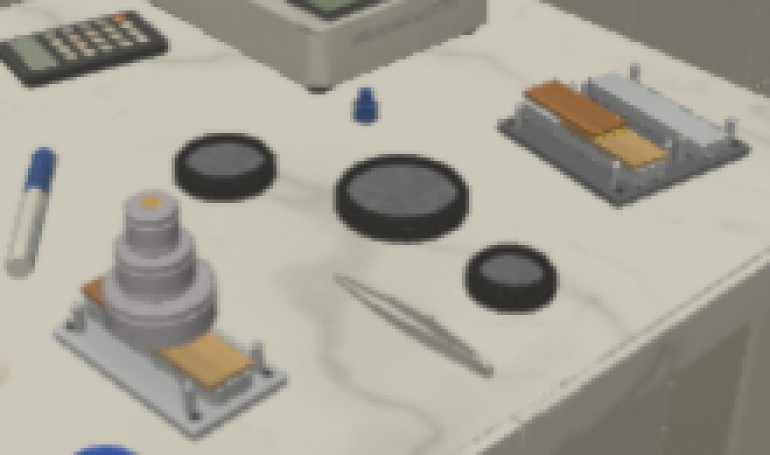

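Top crop: the stack (x17, y190 in the crop) has its base almost along world x, and the empty bed is the right one of the stand, at crop (687,240). The grey stack is the right one, since the blue disc at (30,305) is the decoy. Scene crop agrees. Moving off.

Call:
carry_out:
  slide:
    - [-0.633, 0.731, 0]
    - [-0.633, 0.731, 0]
    - [-0.633, 0.731, 0]
    - [-0.633, 0.731, 0]
    - [-0.633, 0.731, 0]
    - [-0.633, 0.731, 0]
    - [-0.633, 0.731, 0]
    - [-0.633, 0.731, 0]
  roll: [5, 10, 15, 20, 25, 25, 25, 25]
  claw: [0.085, 0.085, 0.085, 0.085, 0.085, 0.085, 0.085, 0.085]

```text
clock: 2.1
position: [403.6, -70.1, 405.3]
ee_rot: [-0.017, 1.0, 0.0, 0.001]
contact_force: [0.7, -0.6, 0.5]
gripper_width: 85.1
grasp_force: 0.0
```

```bash
cat >> h.py <<'E'
from scipy.spatial.transform import Rotation as Ro
def go(x,y,zg=None,tip=None,yaw=None):
    "slide/roll to bring TCP over x,y with grasp point height zg (TCP z = zg+154.7); yaw of tool y in deg"
    s=read_state();R=Ro.from_quat(s["ee_rot"]).as_matrix()
    t=np.array([x,y,zg+grip_point_offset]);d=R.T@(t-s["position"])/1000
    cur=np.degrees(np.arctan2(R[1,1],R[0,1]));roll=0 if yaw is None else -((yaw-cur+90)%180-90)
    print("slide",d.round(4),"roll",round(roll,1),"yaw",round(cur,1),"pos",s["position"].round(1),"tilt",(R[:,2]).round(3),"j",s["joints"].round(2),"F",s["contact_force"].round(1),"w",round(s["gripper_width"],1),"t",s["clock"])
E
cat > cases.py <<'E'
from h import *
p=get_image("top");C=cloud(p);g=cv2.cvtColor(p["img"],cv2.COLOR_RGB2GRAY)
for n,xy,R in(("L",(545.3,179.2),43),("M",(644.4,234.5),34),("S",(441.2,181.7),27)):
    m=(near(C,xy,R+12,-9,40)&(g<60)).astype(np.uint8)
    c=max(cv2.findContours(m,0,1)[0],key=cv2.contourArea);e=cv2.fitEllipse(c);print(n,e,at_height(p,e[0],13).round(1),at_height(p,e[0],8).round(1))
E
python3 -c "
from h import *
go(517,381,250,yaw=91.5)
exec(open('cases.py').read())"
```

```text
slide [-0.1285  0.447   0.0009] roll 0.4 yaw 91.9 pos [403.6 -70.1 405.3] tilt [ 0.002  0.    -1.   ] j [ 0.23  0.01 -0.48  0.   -1.09 -1.77] F [ 0.7 -0.6  0.5] w 85.1 t 2.1
L ((304.9120178222656, 218.76351928710938), (35.18145751953125, 35.51245880126953), 92.2237777709961) [545. 175.  13.] [545.6 174.8   8. ]
M ((279.4378356933594, 175.38145446777344), (26.930931091308594, 27.103914260864258), 121.95954132080078) [646.8 236.1  13. ] [648.  236.2   8. ]
S ((298.98284912109375, 264.6739196777344), (21.99850845336914, 22.02252960205078), 113.26693725585938) [440.  187.2  13. ] [440.  187.1   8. ]
```

Call:
carry_out:
  slide:
    - [-0.0165, 0.0565, 0]
    - [-0.0325, 0.1125, 0.0]
    - [-0.0485, 0.1685, 0]
    - [-0.0645, 0.2245, 0]
    - [-0.0805, 0.28, 0]
    - [-0.0965, 0.336, 0.01]
    - [-0.1125, 0.391, 0.025]
    - [-0.1285, 0.447, 0.04]
  roll: [0, 0, 0, 0, 0, 0, 0, 0]
  claw: [0.085, 0.085, 0.085, 0.07, 0.06, 0.06, 0.06, 0.06]

```text
clock: 3.15
position: [517.5, 380.8, 364.5]
ee_rot: [-0.017, 1.0, 0.0, 0.0]
contact_force: [0.2, 0.3, 1.1]
gripper_width: 59.4
grasp_force: 0.0
```

Call:
carry_out:
  slide:
    - [0, 0, 0.02]
    - [0, 0, 0.04]
    - [0, 0, 0.05]
  roll: [0, 0, 0]
  claw: [0.06, 0.06, 0.06]

```text
clock: 3.52
position: [517.1, 379.0, 313.2]
ee_rot: [-0.017, 1.0, -0.001, -0.001]
contact_force: [0.8, 0.2, 0.1]
gripper_width: 59.7
grasp_force: 0.0
```

```bash
python3 -c "
from h import *
go(517,381,90,yaw=91.5)
p=get_image('scene');save(p,'a1.png',(160,110,300,290),3.3)
C=cloud(p);Q=C[near(C,(517,381),75,108,400)];h,e=np.histogram(Q[:,2],bins=np.arange(108,300,4));print(list(zip(e.astype(int),h))[:30])
for lo in(112,):
  T=Q[Q[:,2]<Q[:,2].min()+6];print(Q[:,2].min(),np.percentile(Q[:,2],1),T.mean(0),T.min(0),T.max(0))"
```

```text
slide [-0.0001  0.0021  0.0685] roll 0.4 yaw 91.9 pos [517.1 379.  313.2] tilt [-0.001 -0.002 -1.   ] j [ 0.88  0.48 -0.07 -0.   -1.02 -2.42] F [0.8 0.2 0.1] w 59.7 t 3.525
[(np.int64(108), np.int64(0)), (np.int64(112), np.int64(0)), (np.int64(116), np.int64(0)), (np.int64(120), np.int64(0)), (np.int64(124), np.int64(0)), (np.int64(128), np.int64(0)), (np.int64(132), np.int64(0)), (np.int64(136), np.int64(0)), (np.int64(140), np.int64(0)), (np.int64(144), np.int64(21)), (np.int64(148), np.int64(34)), (np.int64(152), np.int64(47)), (np.int64(156), np.int64(50)), (np.int64(160), np.int64(55)), (np.int64(164), np.int64(57)), (np.int64(168), np.int64(50)), (np.int64(172), np.int64(57)), (np.int64(176), np.int64(53)), (np.int64(180), np.int64(46)), (np.int64(184), np.int64(43)), (np.int64(188), np.int64(66)), (np.int64(192), np.int64(113)), (np.int64(196), np.int64(129)), (np.int64(200), np.int64(117)), (np.int64(204), np.int64(110)), (np.int64(208), np.int64(130)), (np.int64(212), np.int64(166)), (np.int64(216), np.int64(145)), (np.int64(220), np.int64(147)), (np.int64(224), np.int64(143))]
145.15452292167822 152.716812458309 [512.85514175 373.93360739 148.2028388 ] [502.93873223 342.7732309  145.15452292] [527.81766739 416.9547248  151.10032033]
```

View pics/a1.png

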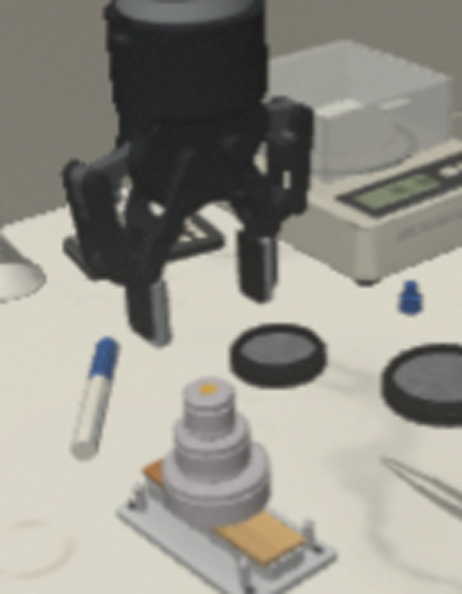

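The picture shows the open fingers centred over the stack; the tips sit about 168 mm ahead of the TCP at this opening.

Call:
carry_out:
  slide:
    - [0.0005, 0.002, 0.02]
    - [0.0005, 0.002, 0.04]
    - [0.0005, 0.002, 0.053]
    - [0.0005, 0.002, 0.053]
    - [0.0005, 0.002, 0.053]
    - [0.0005, 0.002, 0.053]
    - [0.0005, 0.002, 0.053]
    - [0.0005, 0.002, 0.053]
  roll: [0, 0, 0, 0, 0, 0, 0, 0]
  claw: [0.06, 0.06, 0.06, 0.05, 0.035, 0.02, 0.02, 0.02]

```text
clock: 4.58
position: [516.9, 381.1, 263.1]
ee_rot: [-0.017, 1.0, 0.001, 0.001]
contact_force: [0.0, -1.7, 6.0]
gripper_width: 25.4
grasp_force: 58.9
```

Call:
carry_out:
  slide:
    - [0, 0, -0.004]
    - [0, 0, -0.01]
    - [0, 0, -0.03]
    - [0, 0, -0.05]
    - [0, 0, -0.05]
  roll: [0, 0, 0, 0, 0]
  claw: [0.015, 0.015, 0.015, 0.015, 0.015]

```text
clock: 5.2
position: [516.8, 381.4, 313.3]
ee_rot: [-0.017, 1.0, 0.001, 0.001]
contact_force: [0.0, 0.4, -1.0]
gripper_width: 25.1
grasp_force: 59.0
```

```bash
python3 -c "
from h import *
go(439.3,188.5,100)
p=get_image('scene');save(p,'a2.png',(160,110,300,290),3.3)
C=cloud(p);Q=C[near(C,(517,381),22,110,300)];print(Q[:,2].min(),np.percentile(Q[:,2],[1,5]))
C=cloud(get_image('top'));Q=C[near(C,(517,381),50,70,90)]
print(len(Q),Q.mean(0))"
```

```text
slide [ 0.0841 -0.1903  0.0579] roll 0 yaw 91.9 pos [516.8 381.4 313.3] tilt [ 0.002  0.003 -1.   ] j [ 0.89  0.49 -0.07  0.   -1.01 -2.42] F [ 0.   0.4 -1. ] w 25.1 t 5.2
126.42633759781916 [129.92726632 135.96220925]
113 [505.48380635 375.29789397  78.14780755]
```

View pics/a2.png

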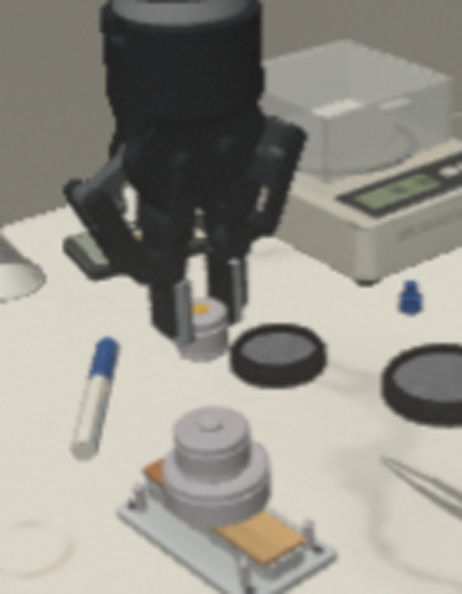

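The small weight hangs upright in the fingers at crop (203,330), and the rest of the stack is undisturbed.

Call:
carry_out:
  slide:
    - [0.02, -0.0455, 0]
    - [0.042, -0.095, 0]
    - [0.063, -0.143, 0.01]
    - [0.084, -0.1903, 0.04]
    - [0.084, -0.1903, 0.08]
    - [0.084, -0.1903, 0.095]
    - [0.084, -0.1903, 0.095]
  roll: [0, 0, 0, 0, 0, 0, 0]
  claw: [0.015, 0.015, 0.015, 0.015, 0.015, 0.015, 0.015]

```text
clock: 6.18
position: [438.4, 187.4, 215.0]
ee_rot: [-0.017, 1.0, -0.002, -0.002]
contact_force: [0.5, 0.4, -1.0]
gripper_width: 25.3
grasp_force: 59.2
```

```bash
python3 -c "
from h import *
go(439.3,188.5,40)
p=get_image('scene');save(p,'a3.png',(265,170,375,290),5)"
```

```text
slide [-0.001   0.0012  0.0202] roll 0 yaw 91.9 pos [438.4 187.4 215. ] tilt [-0.004 -0.003 -1.   ] j [ 0.75  0.38 -0.58 -0.   -0.61 -2.28] F [ 0.5  0.4 -1. ] w 25.3 t 6.175
```

View pics/a3.png

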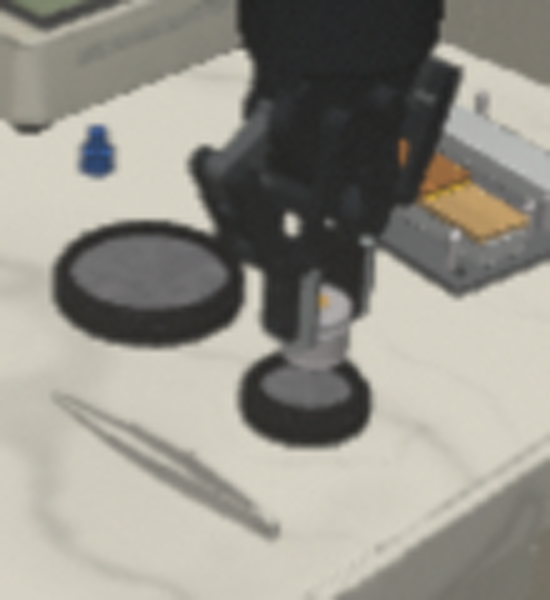

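The small weight is just above its case, about 2–3 mm right of centre. I'll correct that and lower it.

Call:
carry_out:
  slide:
    - [-0.002, 0.0022, 0.004]
    - [-0.002, 0.0022, 0.01]
    - [-0.002, 0.0022, 0.015]
    - [-0.002, 0.0022, 0.018]
    - [-0.002, 0.0022, 0.0195]
    - [-0.002, 0.0022, 0.0205]
  roll: [0, 0, 0, 0, 0, 0]
  claw: [0.015, 0.015, 0.015, 0.015, 0.015, 0.015]

```text
clock: 6.98
position: [441.0, 190.3, 196.2]
ee_rot: [-0.017, 1.0, 0.0, 0.0]
contact_force: [-0.1, -0.4, -1.1]
gripper_width: 25.3
grasp_force: 59.2
```

Call:
carry_out:
  slide:
    - [0.001, -0.0005, 0.001]
    - [0.001, -0.0005, 0.001]
  roll: [0, 0]
  claw: [0.015, 0.015]

```text
clock: 7.22
position: [440.1, 189.8, 195.4]
ee_rot: [-0.017, 1.0, 0.0, 0.0]
contact_force: [0.2, -0.0, -0.8]
gripper_width: 25.1
grasp_force: 59.2
```

Call:
carry_out:
  slide:
    - [0, 0, 0.001]
    - [0, 0, 0.001]
  roll: [0, 0]
  claw: [0.015, 0.015]

```text
clock: 7.48
position: [440.1, 189.8, 195.2]
ee_rot: [-0.017, 1.0, 0.0, 0.0]
contact_force: [-2.0, -0.7, 6.2]
gripper_width: 25.2
grasp_force: 59.9
```

Call:
carry_out:
  slide:
    - [0, 0, 0.001]
    - [0, 0, 0.001]
  roll: [0, 0]
  claw: [0.015, 0.015]

```text
clock: 7.72
position: [440.2, 189.9, 195.0]
ee_rot: [-0.017, 1.0, 0.0, 0.001]
contact_force: [-3.7, -1.8, 14.2]
gripper_width: 25.1
grasp_force: 60.6
```

Call:
carry_out:
  slide:
    - [0, 0, -0.0015]
    - [0, 0, -0.0015]
    - [0, 0, -0.0015]
    - [0, 0, -0.0015]
    - [0, 0, -0.0015]
    - [0, 0, -0.03]
    - [0, 0, -0.08]
    - [0, 0, -0.13]
  roll: [0, 0, 0, 0, 0, 0, 0, 0]
  claw: [0.015, 0.03, 0.04, 0.05, 0.05, 0.06, 0.065, 0.065]

```text
clock: 8.72
position: [439.8, 189.6, 324.3]
ee_rot: [-0.017, 1.0, -0.0, -0.0]
contact_force: [0.4, 0.0, -0.6]
gripper_width: 64.6
grasp_force: 0.0
```

```bash
python3 -c "
from h import *
go(517,381,158)
p=get_image('scene');q=get_image('top')
for n,x in(('scene',p),('top',q)):
  C=cloud(x);Q=C[near(C,(440,188),25,28,42)];print(n,'small',len(Q),Q.mean(0).round(1),np.ptp(Q,0).round(1))
  Q=C[near(C,(517,381),28,74,86)];print('medium',len(Q),Q.mean(0).round(1),np.ptp(Q,0).round(1))
a=p['img'][220:270,290:360];b=p['img'][215:300,180:275]
cv2.imwrite('pics/a4.png',np.hstack([cv2.resize(a,(420,300),interpolation=3),cv2.resize(b,(335,300),interpolation=3)])[:,:,::-1])"
```

```text
slide [-0.0836  0.1888  0.0114] roll 0 yaw 91.9 pos [439.8 189.6 324.3] tilt [-0.001 -0.001 -1.   ] j [ 0.75  0.22 -0.46  0.   -0.9  -2.28] F [ 0.4  0.  -0.6] w 64.6 t 8.725
scene small 106 [438.1 193.3  32.5] [27.5 28.2  6.5]
medium 248 [515.4 382.5  77.4] [39.9 39.2  6.8]<string>:6: RuntimeWarning: Mean of empty slice.
  ret = um.true_divide(
Traceback (most recent call last):
ValueError: zero-size array to reduction operation maximum which has no identity
```

Small weight is seated (top z≈33). Next, the medium.

Call:
carry_out:
  slide:
    - [-0.02, 0.045, 0]
    - [-0.042, 0.094, 0]
    - [-0.063, 0.141, 0.01]
    - [-0.0837, 0.188, 0.03]
    - [-0.0837, 0.188, 0.06]
    - [-0.0837, 0.188, 0.08]
    - [-0.0837, 0.188, 0.088]
    - [-0.0837, 0.188, 0.089]
  roll: [0, 0, 0, 0, 0, 0, 0, 0]
  claw: [0.065, 0.065, 0.065, 0.065, 0.065, 0.065, 0.065, 0.065]

```text
clock: 9.82
position: [517.3, 380.3, 233.6]
ee_rot: [-0.017, 1.0, -0.0, -0.0]
contact_force: [-0.4, -0.3, 0.6]
gripper_width: 64.8
grasp_force: 0.0
```

Call:
carry_out:
  slide:
    - [0, 0, 0]
    - [0, 0, 0]
    - [0, 0, 0]
    - [0, 0, 0]
  roll: [0, 0, 0, 0]
  claw: [0.05, 0.035, 0.03, 0.03]

```text
clock: 10.32
position: [517.6, 380.5, 235.8]
ee_rot: [-0.017, 1.0, 0.001, 0.001]
contact_force: [0.4, -1.2, 6.5]
gripper_width: 39.6
grasp_force: 60.3
```

Call:
carry_out:
  slide:
    - [0, 0, -0.004]
    - [0, 0, -0.01]
    - [0, 0, -0.03]
    - [0, 0, -0.05]
    - [0, 0, -0.05]
  roll: [0, 0, 0, 0, 0]
  claw: [0.03, 0.03, 0.03, 0.03, 0.03]

```text
clock: 10.95
position: [517.6, 380.8, 285.8]
ee_rot: [-0.017, 1.0, 0.001, 0.001]
contact_force: [0.1, 0.7, -2.3]
gripper_width: 39.8
grasp_force: 60.7
```

```bash
python3 -c "
from h import *
go(647.5,236.5,100)
p=get_image('scene');C=cloud(p)
Q=C[near(C,(517,381),35,50,62)];print('large top',len(Q),Q.mean(0).round(1),np.ptp(Q,0).round(1))
Q=C[near(C,(517,381),24,85,300)];print(Q[:,2].min(),np.percentile(Q[:,2],[1,5]))"
```

```text
slide [-0.1249 -0.1487  0.031 ] roll 0 yaw 91.9 pos [517.6 380.8 285.8] tilt [ 0.002  0.003 -1.   ] j [ 0.89  0.51 -0.1   0.   -0.95 -2.42] F [ 0.1  0.7 -2.3] w 39.8 t 10.95
large top 501 [514.5 382.2  53.3] [57.8 57.2  7.4]
103.21668325229444 [105.14585063 109.74227435]
```

Call:
carry_out:
  slide:
    - [-0.03, -0.036, 0]
    - [-0.0625, -0.0745, 0]
    - [-0.094, -0.112, 0.01]
    - [-0.125, -0.1487, 0.035]
    - [-0.125, -0.1487, 0.062]
    - [-0.125, -0.1487, 0.073]
    - [-0.125, -0.1487, 0.074]
  roll: [0, 0, 0, 0, 0, 0, 0]
  claw: [0.03, 0.03, 0.03, 0.03, 0.03, 0.03, 0.03]

```text
clock: 11.88
position: [646.7, 236.3, 208.8]
ee_rot: [-0.017, 1.0, -0.001, -0.001]
contact_force: [-0.3, 0.8, -1.8]
gripper_width: 39.7
grasp_force: 60.9
```

```bash
python3 -c "
from h import *
go(647.5,236.5,38)
p=get_image('scene');save(p,'a5.png',(200,150,300,240),5.5)"
```

```text
slide [-0.0008  0.0002  0.0161] roll 0 yaw 92.0 pos [646.7 236.3 208.8] tilt [-0.002 -0.002 -1.   ] j [ 0.58  0.66 -0.04 -0.   -0.87 -2.12] F [-0.3  0.8 -1.8] w 39.7 t 11.875
```

View pics/a5.png

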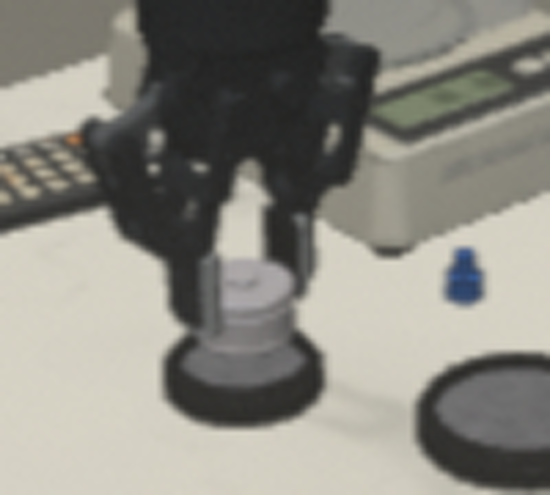

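Medium weight centred over its case to within about 2 mm; lowering.

Call:
carry_out:
  slide:
    - [-0.0015, 0.001, 0.005]
    - [-0.0015, 0.001, 0.01]
    - [-0.0015, 0.001, 0.014]
    - [-0.0015, 0.001, 0.016]
    - [-0.0015, 0.001, 0.016]
  roll: [0, 0, 0, 0, 0]
  claw: [0.03, 0.03, 0.03, 0.03, 0.03]

```text
clock: 12.55
position: [648.7, 237.0, 194.0]
ee_rot: [-0.017, 1.0, -0.0, -0.0]
contact_force: [-0.4, -0.3, -2.0]
gripper_width: 39.9
grasp_force: 60.9
```

Call:
carry_out:
  slide:
    - [0, 0, 0.001]
    - [0, 0, 0.001]
  roll: [0, 0]
  claw: [0.03, 0.03]

```text
clock: 12.8
position: [648.7, 237.0, 193.2]
ee_rot: [-0.017, 1.0, 0.0, 0.0]
contact_force: [-0.7, -0.1, -1.4]
gripper_width: 39.9
grasp_force: 60.9
```

Call:
carry_out:
  slide:
    - [0, 0, 0.001]
    - [0, 0, 0.001]
  roll: [0, 0]
  claw: [0.03, 0.03]

```text
clock: 13.05
position: [648.7, 237.0, 192.2]
ee_rot: [-0.017, 1.0, -0.0, -0.0]
contact_force: [-0.4, 0.4, -1.8]
gripper_width: 39.9
grasp_force: 60.9
```

Call:
carry_out:
  slide:
    - [0, 0, 0.001]
    - [0, 0, 0.001]
  roll: [0, 0]
  claw: [0.03, 0.03]

```text
clock: 13.3
position: [648.7, 237.0, 191.9]
ee_rot: [-0.017, 1.0, 0.0, 0.0]
contact_force: [-1.4, -0.4, 2.8]
gripper_width: 40.1
grasp_force: 61.3
```

Call:
carry_out:
  slide:
    - [0, 0, 0.0007]
    - [0, 0, 0.0007]
  roll: [0, 0]
  claw: [0.03, 0.03]

```text
clock: 13.55
position: [648.7, 237.0, 191.8]
ee_rot: [-0.017, 1.0, -0.0, 0.0]
contact_force: [-2.7, -0.5, 5.9]
gripper_width: 39.7
grasp_force: 61.7
```

Call:
carry_out:
  slide:
    - [0, 0, -0.0007]
    - [0, 0, -0.001]
    - [0, 0, -0.001]
    - [0, 0, -0.001]
    - [0, 0, -0.001]
    - [0, 0, -0.03]
    - [0, 0, -0.08]
    - [0, 0, -0.1]
  roll: [0, 0, 0, 0, 0, 0, 0, 0]
  claw: [0.03, 0.04, 0.05, 0.06, 0.065, 0.07, 0.085, 0.085]

```text
clock: 14.55
position: [649.4, 237.3, 294.2]
ee_rot: [-0.017, 1.0, 0.001, 0.003]
contact_force: [0.0, 0.7, -1.1]
gripper_width: 84.9
grasp_force: 0.0
```

```bash
python3 -c "
from h import *
go(517,380.5,100)
p=get_image('scene');C=cloud(p)
Q=C[near(C,(647,238),25,28,42)];print('med',len(Q),Q.mean(0).round(1),np.ptp(Q,0).round(1))
"
```

```text
slide [0.1277 0.1475 0.0391] roll 0 yaw 91.9 pos [649.4 237.3 294.2] tilt [ 0.005  0.002 -1.   ] j [ 0.58  0.58  0.04  0.   -1.03 -2.12] F [ 0.   0.7 -1.1] w 84.9 t 14.55
med 165 [645.7 241.   32.9] [42.3 39.8 10.7]
```

Call:
carry_out:
  slide:
    - [0.032, 0.037, 0]
    - [0.064, 0.074, 0]
    - [0.096, 0.111, 0]
    - [0.1277, 0.1475, 0.01]
    - [0.1277, 0.1475, 0.03]
    - [0.1277, 0.1475, 0.06]
    - [0.1277, 0.1475, 0.08]
    - [0.1277, 0.1475, 0.086]
  roll: [0, 0, 0, 0, 0, 0, 0, 0]
  claw: [0.085, 0.085, 0.085, 0.085, 0.085, 0.085, 0.085, 0.085]

```text
clock: 15.6
position: [515.6, 379.7, 202.2]
ee_rot: [-0.017, 1.0, -0.001, -0.001]
contact_force: [-0.2, -0.3, 0.3]
gripper_width: 85.1
grasp_force: 0.0
```

Call:
carry_out:
  slide:
    - [0, 0, 0.001]
    - [0, 0, 0.001]
    - [0, 0, 0.001]
    - [0, 0, 0.001]
    - [0, 0, 0.001]
  roll: [0, 0, 0, 0, 0]
  claw: [0.075, 0.06, 0.05, 0.045, 0.045]

```text
clock: 16.23
position: [516.4, 379.8, 205.0]
ee_rot: [-0.017, 1.0, 0.0, 0.001]
contact_force: [-0.6, -3.3, 6.9]
gripper_width: 58.1
grasp_force: 65.3
```

Call:
carry_out:
  slide:
    - [0, 0, 0]
    - [0, 0, 0]
    - [0, 0, -0.002]
    - [0, 0, -0.004]
    - [0, 0, -0.004]
    - [0, 0, -0.004]
    - [0, 0, -0.004]
    - [0, 0, -0.004]
  roll: [0, 0, 0, 0, 0, 0, 0, 0]
  claw: [0.068, 0.072, 0.072, 0.072, 0.06, 0.05, 0.045, 0.045]

```text
clock: 17.23
position: [516.2, 380.1, 208.4]
ee_rot: [-0.017, 1.0, -0.0, 0.0]
contact_force: [-2.1, -0.8, 5.0]
gripper_width: 57.7
grasp_force: 64.2
```

Call:
carry_out:
  slide:
    - [0, 0, -0.004]
    - [0, 0, -0.01]
    - [0, 0, -0.03]
    - [0, 0, -0.06]
    - [0, 0, -0.06]
  roll: [0, 0, 0, 0, 0]
  claw: [0.045, 0.045, 0.045, 0.045, 0.045]

```text
clock: 17.85
position: [516.6, 380.8, 269.6]
ee_rot: [-0.017, 1.0, 0.002, 0.002]
contact_force: [0.6, -0.1, -5.3]
gripper_width: 57.7
grasp_force: 65.8
```

```bash
python3 -c "
from h import *
go(545.3,175.5,100)
p=get_image('scene');save(p,'a6.png',(160,140,300,290),3.6);C=cloud(p)
Q=C[near(C,(517,381),34,70,300)];print(Q[:,2].min(),np.percentile(Q[:,2],[1,5]))"
```

```text
slide [-0.0217 -0.2062  0.0142] roll 0 yaw 91.9 pos [516.6 380.8 269.6] tilt [ 0.004  0.004 -1.   ] j [ 0.89  0.53 -0.12  0.   -0.92 -2.42] F [ 0.6 -0.1 -5.3] w 57.7 t 17.85
90.28167790816275 [93.05783065 99.35414825]
```

View pics/a6.png

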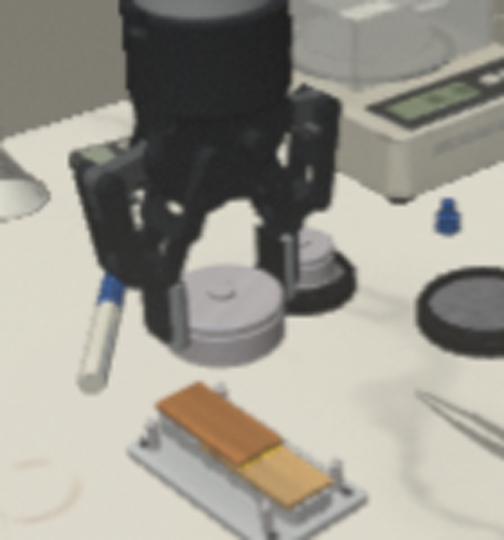

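Large weight lifted level; the joint remains on the press bed, dark strip on top at the far (+x) end.

Call:
carry_out:
  slide:
    - [-0.0045, -0.042, 0]
    - [-0.009, -0.085, 0]
    - [-0.0135, -0.128, 0]
    - [-0.018, -0.17, 0.01]
    - [-0.0217, -0.2062, 0.03]
    - [-0.0217, -0.2062, 0.055]
    - [-0.0217, -0.2062, 0.06]
    - [-0.0217, -0.2062, 0.06]
  roll: [0, 0, 0, 0, 0, 0, 0, 0]
  claw: [0.045, 0.045, 0.045, 0.045, 0.045, 0.045, 0.045, 0.045]

```text
clock: 18.9
position: [544.6, 175.1, 206.8]
ee_rot: [-0.017, 1.0, -0.0, -0.001]
contact_force: [-0.0, -0.4, -4.5]
gripper_width: 57.8
grasp_force: 66.0
```

```bash
python3 -c "
from h import *
go(545.3,175.5,33.7)
p=get_image('scene');save(p,'a7.png',(240,160,350,260),5)"
```

```text
slide [-0.0007  0.0004  0.0184] roll 0 yaw 92.0 pos [544.6 175.1 206.8] tilt [-0.001 -0.001 -1.   ] j [ 0.59  0.51 -0.36  0.   -0.7  -2.13] F [-0.  -0.4 -4.5] w 57.8 t 18.9
```

View pics/a7.png

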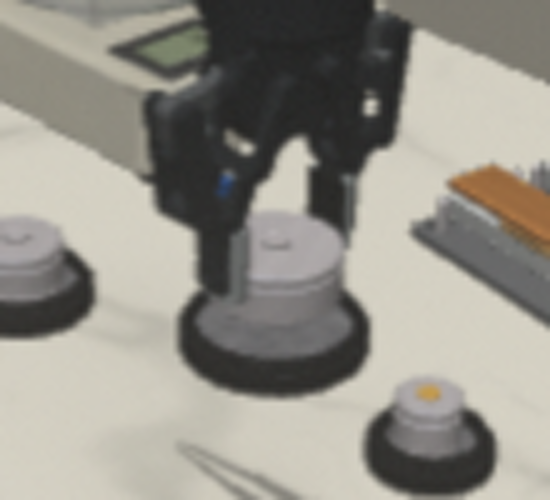

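Large weight is centred over its case (boss at 276, case centre 274); the other two sit well in theirs.

Call:
carry_out:
  slide:
    - [-0.001, 0.0005, 0.005]
    - [-0.001, 0.0005, 0.01]
    - [-0.001, 0.0005, 0.014]
    - [-0.001, 0.0005, 0.016]
    - [-0.001, 0.0005, 0.0165]
  roll: [0, 0, 0, 0, 0]
  claw: [0.045, 0.045, 0.045, 0.045, 0.045]

```text
clock: 19.58
position: [545.7, 175.3, 190.8]
ee_rot: [-0.017, 1.0, -0.0, -0.0]
contact_force: [1.1, 0.6, -5.1]
gripper_width: 57.9
grasp_force: 66.0
```

Call:
carry_out:
  slide:
    - [0, 0, 0.001]
    - [0, 0, 0.001]
  roll: [0, 0]
  claw: [0.045, 0.045]

```text
clock: 19.82
position: [545.7, 175.3, 190.0]
ee_rot: [-0.017, 1.0, 0.0, 0.0]
contact_force: [-0.1, -0.8, -5.2]
gripper_width: 58.2
grasp_force: 66.0
```

Call:
carry_out:
  slide:
    - [0, 0, 0.001]
    - [0, 0, 0.001]
  roll: [0, 0]
  claw: [0.045, 0.045]

```text
clock: 20.08
position: [545.6, 175.3, 189.0]
ee_rot: [-0.017, 1.0, -0.0, -0.0]
contact_force: [-0.5, 0.3, -5.2]
gripper_width: 57.8
grasp_force: 66.0
```

Call:
carry_out:
  slide:
    - [0, 0, 0.001]
    - [0, 0, 0.001]
  roll: [0, 0]
  claw: [0.045, 0.045]

```text
clock: 20.32
position: [545.7, 175.4, 188.5]
ee_rot: [-0.017, 1.0, 0.0, 0.0]
contact_force: [-1.4, 0.5, -1.1]
gripper_width: 57.7
grasp_force: 66.8
```

Call:
carry_out:
  slide:
    - [0, 0, 0.0007]
    - [0, 0, 0.0007]
  roll: [0, 0]
  claw: [0.045, 0.045]

```text
clock: 20.58
position: [545.7, 175.4, 188.5]
ee_rot: [-0.017, 1.0, 0.0, 0.0]
contact_force: [-3.8, -0.3, 5.3]
gripper_width: 57.6
grasp_force: 67.3
```

Call:
carry_out:
  slide:
    - [0, 0, -0.0007]
    - [0, 0, -0.001]
    - [0, 0, -0.001]
    - [0, 0, -0.001]
    - [0, 0, -0.001]
    - [0, 0, -0.03]
    - [0, 0, -0.08]
    - [0, 0, -0.13]
  roll: [0, 0, 0, 0, 0, 0, 0, 0]
  claw: [0.045, 0.06, 0.075, 0.085, 0.085, 0.085, 0.085, 0.07]

```text
clock: 21.58
position: [545.6, 175.3, 318.5]
ee_rot: [-0.017, 1.0, -0.0, -0.0]
contact_force: [-0.3, 0.2, 0.7]
gripper_width: 70.3
grasp_force: 0.0
```

```bash
cat > m.py <<'E'
from h import *
np.set_printoptions(precision=1,suppress=True)
P={n:get_image(n) for n in("scene","top")}
for n,p in P.items():
    C=cloud(p);hsv=cv2.cvtColor(p["img"],cv2.COLOR_RGB2HSV);print(n)
    wood=(hsv[...,1]>80)&(hsv[...,0]<25)
    Q=C[near(C,(545,175),33,28,42)];print('large',len(Q),Q.mean(0) if len(Q) else '')
    for nm,xy,z0,z1 in(("joint",(517,381),20,36),("fixed joint",(505,20),20,36)):
        Q=C[near(C,xy,80,z0,z1)&wood]
        if len(Q)<50: print(nm,"hidden");continue
        r=cv2.minAreaRect(Q[:,:2].astype(np.float32));
        v=np.linalg.svd(Q[:,:2]-Q[:,:2].mean(0),full_matrices=False)[2][0];a=np.degrees(np.arctan2(v[1],v[0]))
        u=(Q[:,:2]-xy)@np.c_[v,[-v[1],v[0]]];lo,hi=np.percentile(u,[.5,99.5],axis=0);c=np.array(xy)+(lo+hi)/2@np.array([v,[-v[1],v[0]]])
        hi_=Q[:,2]>27.5
        print(nm,len(Q),"rect",r,"svd",c,hi-lo,a,"z",np.percentile(Q[:,2],[5,50,95]))
    Q=C[near(C,(500,-28),68,16.5,24)&~wood];
    b=cv2.fitLine(Q[:,:2].astype(np.float32),cv2.DIST_HUBER,0,.01,.01).ravel();v=b[:2]*np.sign(b[0])
    u=(Q[:,:2]-b[2:])@np.c_[v,[-v[1],v[0]]];k=abs(u[:,1])<16;lo,hi=np.percentile(u[k],[1,99],axis=0)
    print("bed",k.sum(),b[2:]+(lo+hi)/2@np.array([v,[-v[1],v[0]]]),hi-lo,np.degrees(np.arctan2(v[1],v[0])),"z",np.median(Q[k,2]))
    for t in("glued_joint_mid","stand_free_bed","press_bed_top"):
        for d in place_of(p,t)[:3]: print(t,np.array(d["at"]),round(d["conf"],2),at_height(p,d["at"],20 if 'bed' in t else 25))
E
python3 -c "
from h import *
go(517,380.5,100)"; python3 m.py
```

```text
slide [0.0217 0.2061 0.0637] roll 0 yaw 91.9 pos [545.6 175.3 318.5] tilt [-0. -0. -1.] j [ 0.59  0.37 -0.24  0.   -0.96 -2.13] F [-0.3  0.2  0.7] w 70.3 t 21.575
scene
large 345 [543.9 180.4  33. ]
joint 647 rect ((514.1900634765625, 380.6575012207031), (110.41702270507812, 30.185396194458008), 2.7018883228302) svd [514.1 380.5] [109.3  29.4] -177.013032053502 z [23.  28.  30.2]
fixed joint 370 rect ((506.8042907714844, 36.39036178588867), (33.9051399230957, 112.06008911132812), 82.9170913696289) svd [506.7  37. ] [110.   32.1] 172.44232749054274 z [22.4 27.8 30.3]
bed 261 [498.6 -22.5] [109.7  27.5] -8.125176 z 19.002814229820103
stand_free_bed [368.5 200.9] 0.86 [493.5 -20.3  20. ]
press_bed_top [225.9 263.4] 0.77 [518.7 378.9  20. ]
top
large 198 [530.2 169.8  35. ]
joint hidden
fixed joint 634 rect ((508.0660400390625, 34.729366302490234), (29.948177337646484, 107.53466033935547), 82.35797119140625) svd [508.1  35. ] [106.5  29.5] 172.0578319936481 z [24.2 29.7 33. ]
bed 547 [499.7 -24.6] [107.5  26.1] -8.178349 z 21.00470194589434
stand_free_bed [392.8 238. ] 0.67 [503.4 -25.2  20. ]
```

Now the joint: hidden in the top view, but scene and fit agree on about (516, 378.5), yaw 2–3°. Empty bed is at (500,-25), yaw -8.1°.

Call:
carry_out:
  slide:
    - [0.0055, 0.05, 0]
    - [0.0115, 0.102, 0]
    - [0.017, 0.153, 0.01]
    - [0.0229, 0.204, 0.03]
    - [0.0229, 0.204, 0.07]
    - [0.0229, 0.204, 0.1]
    - [0.0229, 0.204, 0.105]
    - [0.0229, 0.204, 0.105]
  roll: [0, 0, -0.6, -0.6, -0.6, -0.6, -0.6, -0.6]
  claw: [0.055, 0.055, 0.055, 0.055, 0.055, 0.055, 0.055, 0.055]

```text
clock: 22.98
position: [516.3, 378.5, 212.2]
ee_rot: [-0.022, 1.0, -0.0, -0.0]
contact_force: [1.3, -0.1, -0.1]
gripper_width: 55.0
grasp_force: 0.0
```

```bash
python3 -c "
from h import *
go(516,378.5,31.3,yaw=92.5)
p=get_image('scene');save(p,'a8.png',(165,170,285,300),4.5)
"
```

```text
slide [ 0.0003 -0.      0.0262] roll 0.0 yaw 92.5 pos [516.3 378.5 212.2] tilt [-0.    -0.001 -1.   ] j [ 0.89  0.59 -0.17  0.   -0.81 -2.41] F [ 1.3 -0.1 -0.1] w 55.0 t 22.975
```

View pics/a8.png

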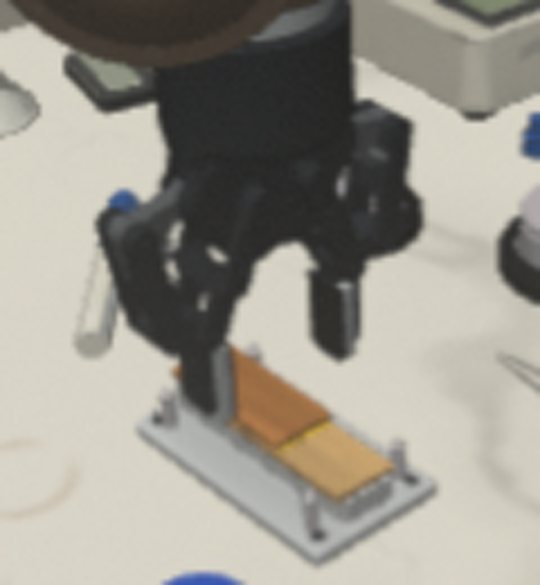

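Fingers straddle the joint's overlap, clear of the pins. Going down and gripping.

Call:
carry_out:
  slide:
    - [0, 0, 0.012]
    - [0, 0, 0.022]
    - [0, 0, 0.026]
    - [0, 0, 0.026]
    - [0, 0, 0.026]
    - [0, 0, 0.026]
    - [0, 0, 0.026]
    - [0, 0, 0.026]
  roll: [0, 0, 0, 0, 0, 0, 0, 0]
  claw: [0.055, 0.055, 0.055, 0.045, 0.035, 0.025, 0.02, 0.02]

```text
clock: 24.02
position: [516.1, 378.7, 186.9]
ee_rot: [-0.022, 1.0, 0.0, 0.0]
contact_force: [0.3, 1.2, 2.4]
gripper_width: 28.4
grasp_force: 59.8
```

Call:
carry_out:
  slide:
    - [0, 0, -0.004]
    - [0, 0, -0.01]
    - [0, 0, -0.03]
    - [0, 0, -0.06]
    - [0, 0, -0.1]
    - [0, 0, -0.1]
  roll: [0, 0, 0, 0, 0, 0]
  claw: [0.02, 0.02, 0.02, 0.02, 0.02, 0.02]

```text
clock: 24.78
position: [516.7, 379.1, 290.6]
ee_rot: [-0.022, 1.0, 0.003, 0.003]
contact_force: [-0.4, 0.1, -0.6]
gripper_width: 28.5
grasp_force: 59.5
```

```bash
python3 -c "
from h import *
go(500,-25,100,yaw=81.9)
p=get_image('scene');save(p,'a9.png',(165,130,285,260),4.5)
C=cloud(p);hsv=cv2.cvtColor(p['img'],cv2.COLOR_RGB2HSV);w=(hsv[...,1]>80)&(hsv[...,0]<25)
Q=C[near(C,(516,380),85,90,170)&w];r=cv2.minAreaRect(Q[:,:2].astype(np.float32));print(len(Q),r,np.percentile(Q[:,2],[2,50,98]),np.c_[Q,np.ones(len(Q))].shape)
A=np.linalg.lstsq(np.c_[Q[:,:2]-[516,380],np.ones(len(Q))],Q[:,2],rcond=None)[0];print(A)
"
```

```text
slide [ 0.0348 -0.4031  0.0335] roll 10.7 yaw 92.6 pos [516.7 379.1 290.6] tilt [ 0.006  0.006 -1.   ] j [ 0.89  0.5  -0.1   0.   -0.96 -2.41] F [-0.4  0.1 -0.6] w 28.5 t 24.775
448 ((514.2882080078125, 394.5400390625), (108.33042907714844, 61.72425079345703), 2.5726680755615234) [125.80461279 128.74989092 134.56565832] (448, 4)
[9.38585297e-02 1.26828964e-01 1.32128955e+02]
```

View pics/a9.png

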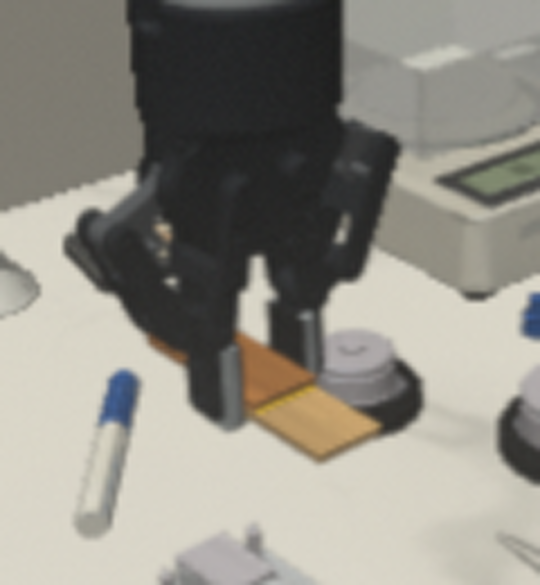

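Joint is held level across the overlap. Carrying it to the stand.

Call:
carry_out:
  slide:
    - [0.004, -0.045, 0]
    - [0.0085, -0.1, 0]
    - [0.0135, -0.155, 0]
    - [0.0185, -0.21, 0]
    - [0.023, -0.265, 0]
    - [0.028, -0.32, 0]
    - [0.033, -0.375, 0.01]
    - [0.0348, -0.4031, 0.03]
  roll: [1.5, 3, 4.5, 6, 7.5, 9, 10.7, 10.7]
  claw: [0.02, 0.02, 0.02, 0.02, 0.02, 0.02, 0.02, 0.02]

```text
clock: 25.82
position: [497.9, -28.2, 255.6]
ee_rot: [0.073, 0.997, -0.0, -0.0]
contact_force: [0.1, 0.3, -0.6]
gripper_width: 28.5
grasp_force: 59.5
```

Call:
carry_out:
  slide:
    - [0, 0, 0.02]
    - [0, 0, 0.04]
    - [0, 0, 0.04]
  roll: [0, 0, 0]
  claw: [0.02, 0.02, 0.02]

```text
clock: 26.2
position: [497.8, -26.2, 214.2]
ee_rot: [0.072, 0.997, -0.001, -0.003]
contact_force: [0.3, 0.0, -0.8]
gripper_width: 28.8
grasp_force: 59.5
```

```bash
python3 -c "
from h import *
go(500,-25,32.2,yaw=81.9)
p=get_image('scene');q=get_image('top')
a=p['img'][140:240,310:410];b=q['img'][195:285,335:425]
cv2.imwrite('pics/b1.png',np.hstack([cv2.resize(a,(400,400),interpolation=3),cv2.resize(b,(400,400),interpolation=3)])[:,:,::-1])
"
```

```text
slide [-0.0022  0.0016  0.0272] roll -0.1 yaw 81.8 pos [497.8 -26.2 214.2] tilt [-0.006 -0.001 -1.   ] j [ 0.27  0.41 -0.53 -0.   -0.64 -1.99] F [ 0.3  0.  -0.8] w 28.8 t 26.2
```

View pics/b1.png

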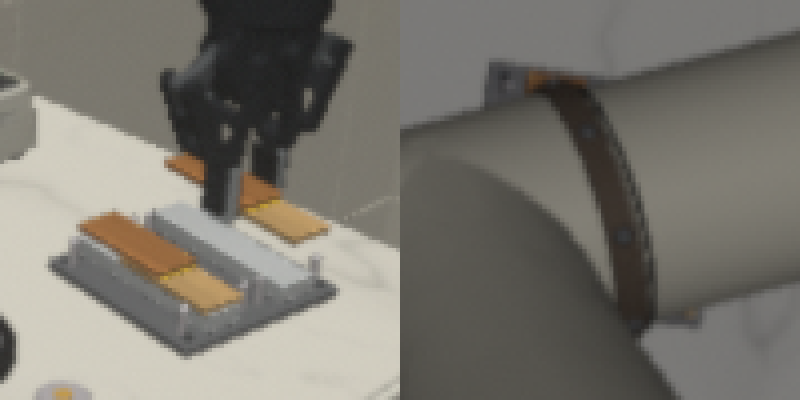

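```bash
python3 -c "
from h import *
p=get_image('scene');C=cloud(p);hsv=cv2.cvtColor(p['img'],cv2.COLOR_RGB2HSV);w=(hsv[...,1]>80)&(hsv[...,0]<25)
for nm,xy,z0,z1 in(('held',(498,-25),42,70),('fixed',(506.7,36),20,34)):
  Q=C[near(C,xy,68,z0,z1)&w];Q=Q[abs((Q[:,:2]-xy)@[.141,.99])<25];r=cv2.minAreaRect(Q[:,:2].astype(np.float32));print(nm,len(Q),r,np.percentile(Q[:,2],[5,50,95]).round(1))
"
```

```text
held 241 ((496.6492004394531, -24.637596130371094), (32.60404968261719, 112.01454162597656), 81.93981170654297) [51.8 54.7 59.5]
fixed 368 ((506.4318542480469, 37.50080108642578), (33.608116149902344, 109.7982406616211), 82.20523071289062) [22.3 27.9 30.2]
```

Call:
carry_out:
  slide:
    - [-0.0016, 0.0022, 0.008]
    - [-0.0016, 0.0022, 0.015]
    - [-0.0016, 0.0022, 0.02]
    - [-0.0016, 0.0022, 0.0235]
    - [-0.0016, 0.0022, 0.0235]
  roll: [0, 0, 0, 0, 0]
  claw: [0.02, 0.02, 0.02, 0.02, 0.02]

```text
clock: 26.98
position: [500.7, -23.9, 192.5]
ee_rot: [0.071, 0.997, -0.0, -0.0]
contact_force: [-0.5, 0.4, -0.3]
gripper_width: 28.1
grasp_force: 59.5
```

Call:
carry_out:
  slide:
    - [0, 0, 0.0015]
    - [0, 0, 0.0015]
  roll: [0, 0]
  claw: [0.02, 0.02]

```text
clock: 27.22
position: [500.8, -23.8, 191.4]
ee_rot: [0.071, 0.997, 0.0, 0.0]
contact_force: [-0.4, 0.5, -0.2]
gripper_width: 28.7
grasp_force: 59.5
```

Call:
carry_out:
  slide:
    - [0, 0, 0.001]
    - [0, 0, 0.001]
  roll: [0, 0]
  claw: [0.02, 0.02]

```text
clock: 27.48
position: [500.8, -23.8, 190.3]
ee_rot: [0.071, 0.997, 0.0, 0.0]
contact_force: [0.7, -0.3, -0.3]
gripper_width: 28.6
grasp_force: 59.5
```

Call:
carry_out:
  slide:
    - [0, 0, 0.0015]
    - [0, 0, 0.002]
  roll: [0, 0]
  claw: [0.02, 0.02]

```text
clock: 27.72
position: [500.8, -23.8, 188.2]
ee_rot: [0.071, 0.997, -0.0, -0.0]
contact_force: [0.8, 0.2, -0.4]
gripper_width: 28.6
grasp_force: 59.5
```

Call:
carry_out:
  slide:
    - [0, 0, 0.001]
    - [0, 0, 0.001]
  roll: [0, 0]
  claw: [0.02, 0.02]

```text
clock: 27.98
position: [500.8, -23.8, 187.2]
ee_rot: [0.071, 0.997, -0.0, -0.0]
contact_force: [-0.3, 0.1, 0.4]
gripper_width: 28.6
grasp_force: 59.5
```

Call:
carry_out:
  slide:
    - [0, 0, 0.0007]
    - [0, 0, 0.0007]
  roll: [0, 0]
  claw: [0.02, 0.02]

```text
clock: 28.22
position: [500.8, -23.8, 186.8]
ee_rot: [0.071, 0.997, -0.0, 0.0]
contact_force: [-1.1, -0.4, 2.3]
gripper_width: 28.5
grasp_force: 59.9
```

Contact at the expected height. Releasing with a small opening (the neighbouring joint is near), then rising.

Call:
carry_out:
  slide:
    - [0, 0, 0]
    - [0, 0, 0]
    - [0, 0, 0]
    - [0, 0, 0]
    - [0, 0, -0.015]
    - [0, 0, -0.05]
    - [0, 0, -0.1]
    - [0, 0, -0.15]
  roll: [0, 0, 0, 0, 0, 0, 0, 0]
  claw: [0.035, 0.042, 0.042, 0.042, 0.042, 0.042, 0.042, 0.042]

```text
clock: 29.22
position: [500.5, -23.9, 339.2]
ee_rot: [0.071, 0.997, 0.0, 0.0]
contact_force: [1.0, -0.4, 0.5]
gripper_width: 42.4
grasp_force: 0.0
```

Call:
carry_out:
  slide:
    - [0, -0.03, 0]
    - [0, -0.08, 0]
    - [0, -0.14, 0]
    - [0, -0.2, 0]
    - [0, -0.2, 0]
  roll: [0, 0, 0, 0, 0]
  claw: [0.042, 0.042, 0.042, 0.042, 0.042]

```text
clock: 29.85
position: [471.1, -225.0, 337.5]
ee_rot: [0.074, 0.997, -0.0, 0.0]
contact_force: [-0.1, -0.4, -0.1]
gripper_width: 41.9
grasp_force: 0.0
```

```bash
python3 -c "
from h import *
p=get_image('scene');C=cloud(p);hsv=cv2.cvtColor(p['img'],cv2.COLOR_RGB2HSV);w=(hsv[...,1]>80)&(hsv[...,0]<25)
for nm,xy,z0,z1 in(('placed',(499,-23),18,40),('fixed',(506.7,36),18,40)):
  Q=C[near(C,xy,68,z0,z1)&w];Q=Q[abs((Q[:,:2]-xy)@[.141,.99])<25];r=cv2.minAreaRect(Q[:,:2].astype(np.float32));print(nm,len(Q),r,np.percentile(Q[:,2],[5,50,95]).round(1))
for nm,xy in(('S',(440,190)),('M',(648,238)),('L',(545,177))):
  Q=C[near(C,xy,34,29,42)];print(nm,len(Q),Q.mean(0).round(1),np.percentile(Q[:,2],[50,95]).round(1))
save(p,'b2.png',(210,150,410,280),4)
go(500,-25,100)"
```

```text
placed 337 ((498.7638854980469, -21.517963409423828), (32.18613052368164, 110.13289642333984), 81.489013671875) [22.2 27.6 30.3]
fixed 369 ((507.9562683105469, 37.123138427734375), (32.84272384643555, 112.3274917602539), 83.6751708984375) [22.3 27.8 30.4]
S 101 [438.5 193.2  32.7] [32.9 34.4]
M 159 [646.2 240.9  33.1] [33.2 36.3]
L 340 [544.  180.4  33.2] [33.2 35.6]
slide [0.0009 0.2005 0.0827] roll 0 yaw 81.6 pos [ 471.5 -223.5  337.4] tilt [ 0.001 -0.    -1.   ] j [-0.13  0.27 -0.34  0.   -0.96 -1.59] F [ 0.3  0.3 -0.2] w 42.1 t 29.9
```

View pics/b2.png

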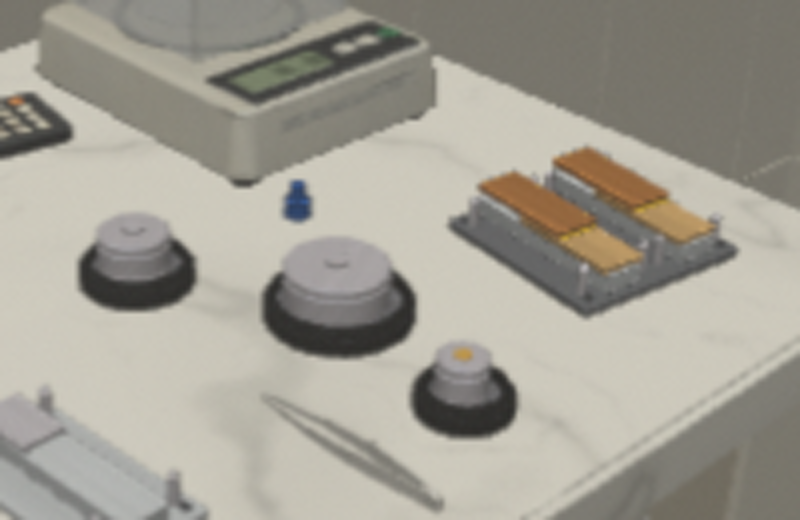

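The picture shows all three weights standing upright in their own cases: medium at (133,255), large at (338,285) and small at (463,375). The joint lies flat between the pins of the previously empty bed at (635,195), at the same height and direction as the fixed one.

```bash
python3 -c "
from bench import *
print(job_done())"
```

```text
the job is handed in; nothing more can be done
None
```

Each of the three weights is standing upright in its own case, the joint was then laid flat, right way up, between the pins of the free bed, and the job was handed in at about 30 s on the robot's clock; the judge's verdict was not returned.

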